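Gauge the smear spreader and hold its hidden bolt head

TASK

Take the orange-handled gauge from its stand and put its blade down into the gap between the two jaws of the smear spreader, blade wholly between the jaws and fully home on its shoulder, and leave it standing there. Then reach down into the narrow channel behind the white bracket, grip the hidden hexagonal bolt head across two flats and turn it back until the red pointer on the front stands straight up at its white mark. Finish still gripping the bolt head so that the spring driver cannot turn it; leave the cup, dropper bottle and tally counter where they stand.

Things in the scene. Friction and masses are not known exactly. Their poses are not given: they have to be found in the camera images.
- gauge: (sizes in mm) loose gauge, 0.07 kg, upright in its stand, blade down. Origin: centre of the shoulder's underside; z up, x along the blade's width. Below it: steel blade 24 (x) x 4 (y) x 32 deep. Above: shoulder plate 36 x 30 x 5, then the orange handle 32 (x) x 14 (y), 5 to 48 above the origin. Grip it across the 14 mm, 28 or more above the origin so that fingertips clear the shoulder
- gauge_stand: (sizes in mm) fixed grey block 56 x 56 x 42 with a loose slot (30 along x, 10 along y) in its top that the gauge stands in, shoulder on the block. Origin: centre of its underside. The gauge's x is along the stand's x
- spreader: (sizes in mm) fixed smear spreader on a base plate 178 (x) x 166 (y), top at z = 10. Origin on the worktop under the bracket's middle; x from the front (robot side) to the back, y to its left. White upright bracket x -4 to 4, y -78 to 78, top z = 84. In front, right: black spring driver drum, radius 19, x -24 to -4, about y = -40, z = 58; pointer at x -31 to -27
- channel (a point): (sizes in mm) middle of the floor of the channel behind the bracket (spreader x 26, y -40, z 10; axes as the spreader's). The channel is 44 wide (spreader x 4 to 48), open at the top and both ends; bracket in front to z = 84, grey housing behind (spreader x 48 to 108) to z = 80, its blue button to 83
- gap (a point): (sizes in mm) middle of the gap between the jaws (spreader x -56 to -4, y 9 to 71) at their top (spreader x -30, y 40, z 42); axes as the spreader's. Gap 7 wide (y), 52 long (x), 32 deep, with 5 mm 45-degree lead-ins at the top. The gauge goes in from straight above, its x along this x (either way round); fully home its origin lies here
- bolt_head (a point): (sizes in mm) steel hexagon head in the channel, 24 across flats, 28 across corners, 16 thick. Origin: its centre, at spreader x 26, y -40, z 58; x = the bolt's axis, along the spreader's x; y is square to one pair of flats, upright when bolt is 0. Grip it from above along its own y, rolled with the head so that pads lie flat: pads on the corners jam and do not square it
- bolt (a joint): turn of bolt, head and red pointer, rad, about the spreader's x: 0 = pointer upright at the white mark, positive = leaning to the right (-y), clockwise seen from the robot. Starts at 0.16 to 0.34. Sprung: 0.6 N m/rad about 0.25, friction 0.06 N m; at 0 it is pulled with 0.15 N m towards positive and goes back past 0.1 if let go
- cup: (sizes in mm) bystander: specimen cup with orange lid, 64 wide, 72 tall, origin under its centre
- dropper: (sizes in mm) bystander: white dropper bottle, 33 wide, 84 tall, origin under its centre
- tally: (sizes in mm) bystander: hand tally counter, 51 x 69 x 27, origin under its centre
Mind the look-alikes: they are no part of the job. There is more than one size of the gauge; the one meant has the size given above.

How it is judged (in metres and radians):
On the way:
1. the gauge blade stands fully home in the gap between the jaws and is let go (x of gauge in the frame of gap between -0.01 and 0.01 m and y of gauge in the frame of gap between -0.005 and 0.005 m and z of gauge in the frame of gap between -0.003 and 0.003 m and angle between gauge's own z axis and vertical below 0.08 rad and contact force between the fingers and gauge below 0.1 N), for 0.2 s.
At the end, for the whole second after the job is handed in: The gauge stands released in the gap, its shoulder within 3 mm of home, within 10 mm of the middle along the gap and 5 mm across it, tilted under 0.08 rad; the fingers grip the bolt head (over 12 N, grasp point within 20 mm of its centre) and the bolt stands still within 0.07 rad of pointer upright (all of step 1 and value of joint bolt between -0.07 and 0.07 rad and contact force between the fingers and bolt above 12 N and distance between the grasp point and bolt_head below 0.02 m and velocity of joint bolt between -0.05 and 0.05 rad/s); the arm keeps its last pose, push and grip.
It fails at once if a bystander is pushed more than 20 mm or tipped (distance of any of cup, dropper, tally from where it was at the start of the episode above 0.02 m or angle between any of cup, dropper, tally's own z axis and vertical above 0.4 rad).
It also fails if it takes over 40 s, if anything falls off the work surface, if the arm or the gripper's body presses on something with over 40 N, if the wrist force passes 120 N, or if a joint passes its speed limit or range.

ROBOT

A 6-joint arm with a two-finger parallel gripper is mounted at the origin on a cart in front of the work surface, level with it; the furniture and walls round the work are solid. World frame = base frame: x ahead of the robot, y to its left, z up, the work surface at z = 0. Lengths are in mm, angles in rad, forces in N, time in s.
With the tool pointing down it reaches from about 350 to 975 mm from the base axis. Payload 7.1 kg.
Tool frame: the origin (TCP) lies at the very end of the fingers, on their centre line; the grasp point (between the pads) lies 19 mm behind it; z points along the fingers, y is the direction in which the jaws open and shut (so a half turn about z gives the same grasp; the last joint's range is limited). The gripper opens to 88 mm and grips with 3 to 60 N. Pads are 20 mm wide; open, the fingers measure 115 mm over their backs; the gripper's body (75 mm by 178 mm) begins 61 mm behind the grasp point.
Start: joints at [-1.147, 0.423, 1.63, -0, 1.089, -0.019], TCP at [267.809, -564.697, 222.675] pointing down, gripper open.
Joint ranges: [-3, 3], [-0.9, 2.11], [0.09, 2.58], [-1.31, 4.45], [0.11, 2.69], [-2.54, 2.54]. Speed limits (rad/s): [2.39, 2.39, 3.01, 3.14, 3.14, 3.14].

INTERFACE

Orientations are given as a rotation vector (axis times angle).
In Python, from workcell import readout, imaging, close_job gives the robot as it stands.
- The arm moves only by the tool carry_out, never from a script. Its argument "rows" is a list of rows, each a list of 3 entries, a list of its own where there are three numbers: the shift along the tool's x, y, z in m, then the turn, a rotation vector about the tool's x, y, z in rad, then the closure, from 0 (fully open) to 1 (shut). In form: [[[dx, dy, dz], [wx, wy, wz], hand], ...]. A call has 1 to 12 rows; each row shifts and turns the commanded pose from where the row before left it, along the tool's axes as they then stand; what a row does not reach is not made up. A row lasts 1/12 s, in which the tool goes at most 41.7 mm and 7.16 degrees, less where a joint would pass 70% of its speed; a pose out of reach is approached as far as the arm can. A call with a gripper value outside its range is refused whole. The fingers move at their own pace and stop on an object; the grip force is fixed at half the most. Time passes only in rows, so rows that do not move let the fingers close. It gives the time, the measured TCP pose, the force and the opening at its end, in the units of the state.
- readout.get_obs(): the state, without advancing time (a new reading comes with each control period).
- imaging.get_image(name): name is "side" or "top"; returns the picture (400x640x3 uint8, red, green, blue); there is no depth.
- imaging.camera_params(name): a dict with "fx", "fy", "cx", "cy" (pixels), "k1" (the pictures are not rectified: a ray, as slopes to the right and down, at radius r is drawn at 1 + k1 r^2 times it, then the intrinsics apply), "rvec" (rotation vector, rad) and "tvec" (3), from world to camera coordinates, as OpenCV has them. Camera axes: x right, y down, z forward; pixel columns grow to the right and rows downward; lengths in mm; the calibration is good to about 2 mm. A picture is of the moment at which its call begins. camera_params takes no time and is no camera call.
- close_job(): hands the job in, once; it reports no verdict.
The state is a dict: "t": time; "qpos": joint angles; "qvel": joint speeds; "joint_torque": joint torques, N m; "ee_pos": TCP position; "orientation": TCP orientation; "ft_force": force on the tool from outside, world axes, zero at the start; "moment": the same for the moment, N m; "width": finger opening in mm.
Only numpy, scipy, OpenCV 4.12 (cv2) and the standard library are available. Lean on these libraries where they do the work, as an engineer would, in place of code of your own. Each camera call takes 0.05 s, during which the arm holds its last target.

## Working session

There is one attempt and no reset: what is moved stays moved. The work goes in short steps, Python scripts to look and compute and a tool call to move; the robot and the scene stay as the last step left them, time stands still between calls to the robot, and variables do not carry over. Pictures are saved under pics/ and viewed, and the job is handed in when it is done.

Besides the shell and the picture viewer there is one more tool, called as name([rows], argument=value, ...), one row to a line, values as JSON. carry_out: Moves the arm, as the interface text tells. Its arguments: {"type":"object","properties":{"rows":{"type":"array","items":{"type":"array"}}},"required":["rows"]}

```bash
mkdir -p pics; ls
python3 - <<'E'
from workcell import readout, imaging
import cv2
print(readout.get_obs())
for n in ("side","top"):
    print(n,imaging.camera_params(n))
    cv2.imwrite(f"pics/{n}0.png",imaging.get_image(n)[:,:,::-1])
E
```

```text
pics
{'t': 0.0, 'qpos': array([-1.14699009e+00,  4.23804250e-01,  1.63067855e+00, -1.63132703e-05,
        1.08862280e+00, -1.89777754e-02]), 'qvel': array([-0.0017062 , -0.00136019,  0.00023632, -0.0009066 , -0.00098364,
       -0.00198933]), 'joint_torque': array([-3.93560940e-04, -5.44624364e+01, -2.73662496e+01,  6.43780734e-02,
        2.27545534e-02, -1.24000489e-04]), 'ee_pos': array([ 267.58824672, -564.20402493,  221.9290515 ]), 'orientation': array([-3.06346924e+00, -6.89542415e-01,  4.99761546e-04]), 'ft_force': array([-0.53018608,  0.94492708, -0.76209701]), 'moment': array([-0.02475927, -0.0167348 ,  0.0224868 ]), 'width': 87.88860359391259}
side {'fx': 421.293490038118, 'fy': 421.293490038118, 'cx': 320.42687273712454, 'cy': 196.57253368197564, 'k1': -0.027925842374434552, 'rvec': array([ 0.20933353, -2.53812788,  1.68005305]), 'tvec': array([ 542.69633515,  134.71260362, 1090.92009831])}
top {'fx': 442.8865249893288, 'fy': 442.8865249893288, 'cx': 321.0602577303798, 'cy': 200.42529979736642, 'k1': -0.1261805691004509, 'rvec': array([ 2.13783323, -2.15911378,  0.15082561]), 'tvec': array([ -75.97407005,  534.40611966, 1026.05047419])}
```

View pics/side0.png

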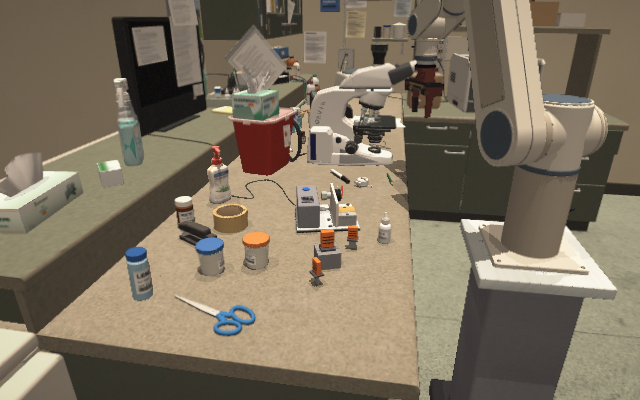

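View pics/top0.png

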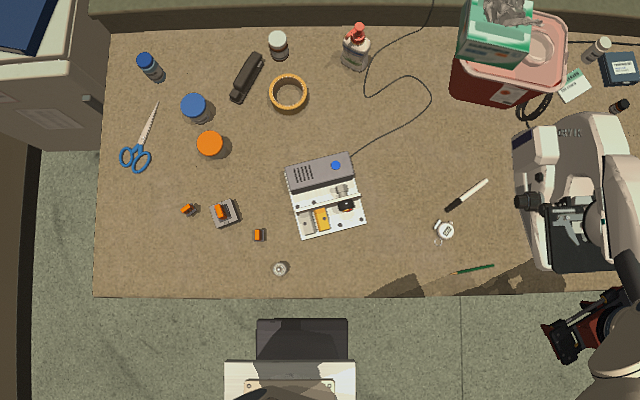

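The top view shows the spreader near (325,195), the gauge in its stand near (224,212) with look-alikes at (187,208) and (259,234), the orange-lidded cup at (210,144), the dropper at (280,268) and the tally at (444,230). Next I'll zoom in on these.

```bash
cat > h.py <<'E'
import numpy as np, cv2
from scipy.spatial.transform import Rotation as R
from workcell import readout, imaging
class Cam:
    def __init__(s,n):
        p=imaging.camera_params(n); s.p=p
        s.K=np.array([[p['fx'],0,p['cx']],[0,p['fy'],p['cy']],[0,0,1]]); s.d=np.array([p['k1'],0,0,0,0])
        s.Rm=R.from_rotvec(p['rvec']).as_matrix(); s.t=np.array(p['tvec']); s.c=-s.Rm.T@s.t
    def ray(s,uv):
        n=cv2.undistortPoints(np.array(uv,float).reshape(-1,1,2),s.K,s.d).reshape(-1,2)
        return np.c_[n,np.ones(len(n))]@s.Rm
    def plane(s,uv,z):
        d=s.ray(uv); return s.c+d*((z-s.c[2])/d[:,2:3])
    def proj(s,P):
        return cv2.projectPoints(np.array(P,float).reshape(-1,1,3),np.array(s.p['rvec']),s.t,s.K,s.d)[0].reshape(-1,2)
def tri(a,b,ca,cb):
    da=ca.ray(a)[0];db=cb.ray(b)[0]
    da/=np.linalg.norm(da);db/=np.linalg.norm(db)
    s,t=np.linalg.lstsq(np.c_[da,-db],cb.c-ca.c,rcond=None)[0]
    p,q=ca.c+s*da,cb.c+t*db
    return (p+q)/2,np.linalg.norm(p-q)
def crop(img,x0,y0,x1,y1,k,name):
    c=cv2.resize(img[y0:y1,x0:x1],None,fx=k,fy=k,interpolation=cv2.INTER_CUBIC)
    for x in range((x0+9)//10*10,x1,10):
        cv2.putText(c,str(x),((x-x0)*k,8),0,.3,(0,0,255),1); c[10:16,(x-x0)*k]=(0,0,255)
    for y in range((y0+9)//10*10,y1,10):
        cv2.putText(c,str(y),(0,(y-y0)*k+3),0,.3,(0,0,255),1); c[(y-y0)*k,20:26]=(0,0,255)
    cv2.imwrite(name,c)
E
python3 - <<'E'
from h import *
t=cv2.imread('pics/top0.png');s=cv2.imread('pics/side0.png')
crop(t,280,145,375,245,6,'pics/t_spr.png')
crop(t,175,190,275,245,7,'pics/t_g.png')
crop(s,285,175,405,290,6,'pics/s_a.png')
E
```

```text
(no output)
```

View pics/t_spr.png

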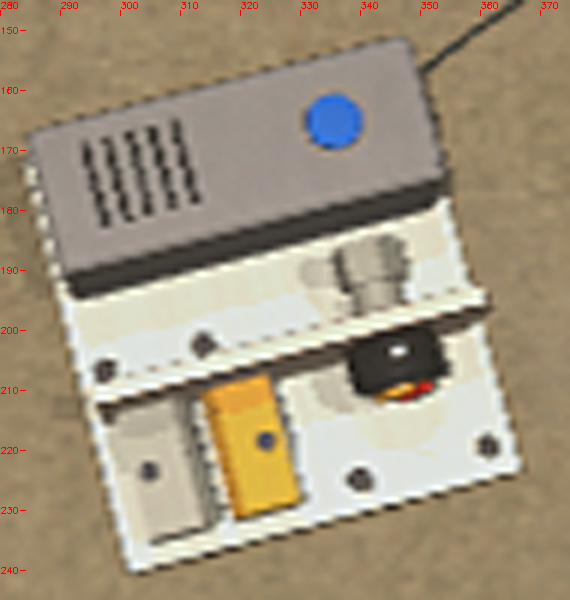

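View pics/t_g.png

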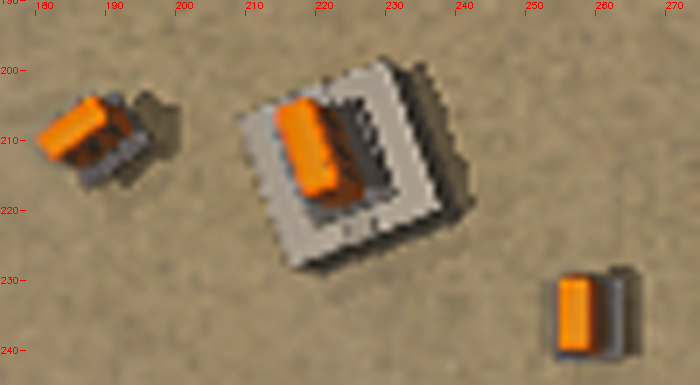

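View pics/s_a.png

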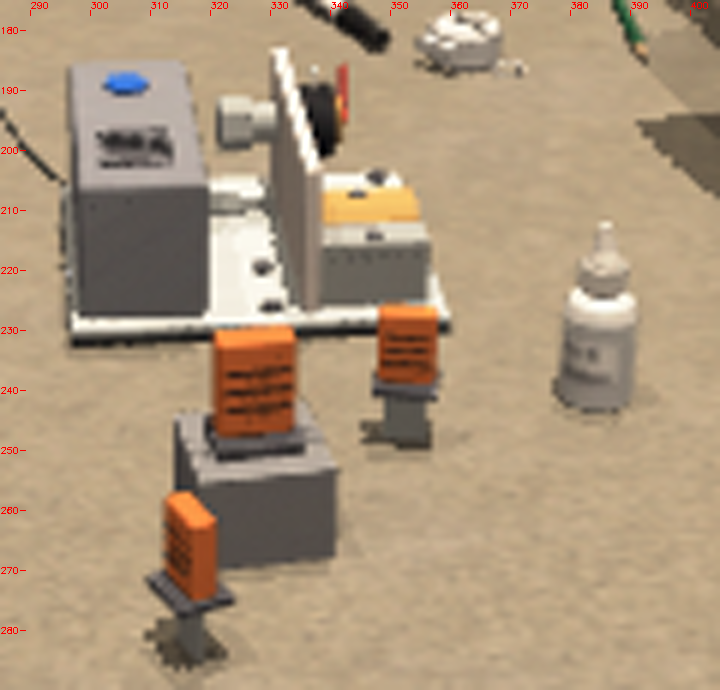

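Run:
```python
from h import *
T=Cam('top');S=Cam('side')
print('cams',T.c.round(),S.c.round())
def m(px,x0,y0,k): return (np.array(px,float)+.5)/k-.5+[x0,y0]
base=T.plane(m([(131,573),(521,467)],280,145,6),10)
hs=T.plane(m([(28,132),(403,38),(447,175),(70,272)],280,145,6),80)
br=T.plane(m([(97,404),(487,294)],280,145,6),84)
for n,a in(('base FL FR',base),('house BL BR FR FL',hs),('brk L R',br)):
    print(n,a.round(1).tolist(),[round(float(np.linalg.norm(a[i]-a[i-1])),1) for i in range(len(a))])
    d=a[0]-a[1]; print('ang y axis',np.degrees(np.arctan2(-d[0],d[1])))
st=T.plane(m([(240,115),(385,60),(440,205),(295,265)],175,190,7),42)
print('stand',st.round(1).tolist(),[round(float(np.linalg.norm(st[i]-st[i-1])),1) for i in range(4)],st.mean(0))
gt=T.plane(m([(275,107),(303,97),(340,188),(312,198)],175,190,7),90)
print('handle top',gt.round(1).tolist(),[round(float(np.linalg.norm(gt[i]-gt[i-1])),1) for i in range(4)],gt.mean(0))
# side view checks
print('blue', tri(m([(334,121)],280,145,6),m([(126,84)],285,175,6),T,S))
print('drop tip',T.plane([(280,268)],84), 'cup',T.plane([(210,144)],72),'tally',T.plane([(444,230)],20))
```

```text
cams [ 385.  -81. 1091.] [ 380. 1028.  550.]
base FL FR [[440.4, -32.5, 10.0], [482.0, -191.9, 10.0]] [164.8, 164.8]
ang y axis 14.613115864373766
house BL BR FR FL [[608.2, 3.9, 80.0], [644.3, -142.7, 80.0], [589.5, -158.7, 80.0], [552.9, -12.5, 80.0]] [57.7, 150.9, 57.1, 150.7]
ang y axis 13.8357241631297
brk L R [[501.1, -23.1, 84.0], [542.1, -172.8, 84.0]] [155.2, 155.2]
ang y axis 15.306673508608128
stand [[522.1, 189.0, 42.0], [540.7, 138.9, 42.0], [490.5, 119.0, 42.0], [470.3, 168.7, 42.0]] [55.6, 53.5, 54.0, 53.7] [505.92994442 153.87701149  42.        ]
handle top [[518.4, 165.0, 90.0], [521.6, 155.8, 90.0], [491.5, 142.9, 90.0], [488.3, 152.1, 90.0]] [32.8, 9.8, 32.7, 9.7] [504.95272607 153.94937889  90.        ]
blue (array([ 612.62266317, -114.99016225,   81.07276918]), np.float64(2.9431028684142655))
drop tip [[374.01126715  12.91075933  84.        ]] cup [[667.64697796 182.93372832  72.        ]] tally [[ 460.13189395 -380.93917071   20.        ]]
```

Run:
```python
from h import *
t=cv2.imread('pics/top0.png');s=cv2.imread('pics/side0.png')
crop(t,325,178,365,228,14,'pics/t_b.png')
crop(s,315,180,350,215,16,'pics/s_b.png')
```

```text
(no output)
```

View pics/t_b.png

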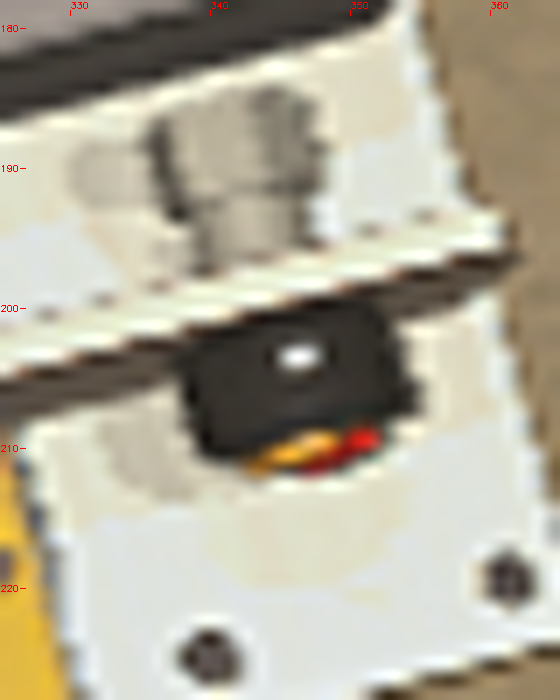

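View pics/s_b.png

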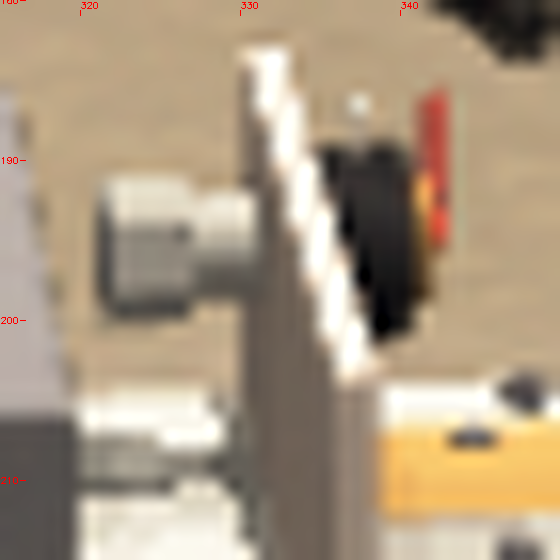

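```bash
cat >> h.py <<'E'
def m(px,x0,y0,k): return (np.array(px,float)+.5)/k-.5+[x0,y0]
E
python3 - <<'E'
from h import *
from scipy.optimize import least_squares
T=Cam('top');S=Cam('side')
tp=m([(28,132),(403,38),(447,175),(70,272),(97,404),(487,294),(131,573),(521,467)],280,145,6)
sp=[(108,75,80),(108,-75,80),(48,-75,80),(48,75,80),(4,78,84),(4,-78,84),(-66,83,10),(-66,-83,10)]
sp=np.array(sp,float)
# side: housing FL-top, BL-top, bracket near top (front/back corners), base front-left top corner, base back-left
ss=m([(70,185),(206,185),(450,325)],285,175,6); sps=np.array([(108,75,80),(48,75,80),(-66,83,10)],float)
def W(q,P): 
    c,s=np.cos(q[2]),np.sin(q[2]); return np.c_[q[0]+c*P[:,0]-s*P[:,1],q[1]+s*P[:,0]+c*P[:,1],P[:,2]]
f=lambda q:(T.proj(W(q,sp))-tp).ravel()
r=least_squares(f,[530,-90,.25],loss='soft_l1'); print('top',r.x.round(4)); print(f(r.x).reshape(-1,2).round(1).tolist())
print('side resid', (S.proj(W(r.x,sps))-ss).round(1).tolist())
q=r.x
def inv(p):
    c,s=np.cos(q[2]),np.sin(q[2]); d=np.array(p)-[q[0],q[1],0]; return np.array([c*d[0]+s*d[1],-s*d[0]+c*d[1],d[2]])
a=m([(366,437)],325,178,14);b=m([(432,95)],315,180,16)
for aa in (a,):
    p,e=tri(aa,b,T,S); print('tip',inv(p),e)
a=m([(297,356)],325,178,14);b=m([(359,104)],315,180,16)
p,e=tri(a,b,T,S);print('mark',inv(p),e)
print('bolt head corners top plane z70:',[inv(x).round(1).tolist() for x in T.plane(m([(160,130),(250,92),(310,105),(320,165),(285,187),(180,210)],325,178,14),70)])
print('drum edge z58',[inv(x).round(1).tolist() for x in T.plane(m([(180,365),(415,375)],325,178,14),58)])
E
```

```text
top [ 5.227645e+02 -9.712510e+01  2.509000e-01]
[[0.7, -0.2], [0.1, -0.7], [-0.3, 0.7], [0.0, 1.0], [-1.1, -2.7], [-0.5, -1.7], [0.3, 0.9], [0.8, 1.0]]
side resid [[2.8, -0.4], [2.1, -1.2], [2.1, -2.0]]
tip [-26.44697291 -46.51933744  84.73851304] 3.2998054333042948
mark [-11.23832809 -38.91658154  86.47336434] 2.5051744043682125
bolt head corners top plane z70: [[32.1, -28.1, 70.0], [34.4, -44.4, 70.0], [29.7, -53.5, 70.0], [19.5, -52.4, 70.0], [17.4, -45.8, 70.0], [18.2, -27.8, 70.0]]
drum edge z58 [[-5.6, -21.8, 58.0], [-17.4, -59.5, 58.0]]
```

Run:
```python
from h import *
from scipy.optimize import least_squares
T=Cam('top');S=Cam('side')
tp=m([(28,132),(403,38),(447,175),(70,272),(97,406),(487,298),(131,573),(521,467)],280,145,6)
sp=np.array([(108,75,80),(108,-75,80),(48,-75,80),(48,75,80),(-4,78,84),(-4,-78,84),(-66,83,10),(-66,-83,10)],float)
ss=m([(70,187),(206,187),(450,327),(278,48),(320,172)],285,175,6); sps=np.array([(108,75,80),(48,75,80),(-66,83,10),(0,-78,84),(0,78,84)],float)
def W(q,P): 
    P=P.copy(); P[P[:,0]==-66,0]+=q[3]
    c,s=np.cos(q[2]),np.sin(q[2]); return np.c_[q[0]+c*P[:,0]-s*P[:,1],q[1]+s*P[:,0]+c*P[:,1],P[:,2]]
f=lambda q:(T.proj(W(q,sp))-tp).ravel()
g=lambda q:np.r_[f(q),(S.proj(W(q,sps))-ss).ravel()]
for n,h in(('top',f),('both',g)):
    r=least_squares(h,[530,-90,.25,0],loss='soft_l1'); print(n,r.x.round(4)); print(h(r.x).reshape(-1,2).round(1).tolist())
    q=r.x;c,s=np.cos(q[2]),np.sin(q[2])
    for nn,P in(('gap',(-30,40,42)),('bolt',(26,-40,58))): print(nn,W(q,np.array([P],float)).round(1))
r=least_squares(lambda q:(S.proj(W(np.r_[q,0],sps))-ss).ravel(),[530,-90,.25]);print('side',r.x.round(3),r.fun.round(1))
```

```text
top [ 5.236504e+02 -9.676960e+01  2.524000e-01  1.661000e+00]
[[0.5, -0.5], [-0.1, -1.1], [-0.6, 0.3], [-0.1, 0.6], [-0.4, 0.0], [0.2, 0.5], [0.0, -0.1], [0.5, -0.0]]
gap [[484.6 -65.5  42. ]]
bolt [[ 558.8 -129.    58. ]]
both [ 5.24539e+02 -9.61653e+01  2.47800e-01  1.43510e+00]
[[0.4, -1.1], [-0.2, -1.4], [-0.7, 0.0], [-0.4, 0.1], [-0.7, -0.5], [0.0, 0.3], [-0.4, -0.5], [0.2, -0.1], [2.0, -0.7], [1.3, -1.5], [0.8, -2.2], [0.7, -0.2], [-0.1, -0.4]]
gap [[485.6 -64.7  42. ]]
bolt [[ 559.6 -128.6   58. ]]
side [ 5.25836e+02 -8.83470e+01  2.37000e-01] [ 0.7  0.3  0.  -0.4  0.4 -0.9  0.2  0.7 -1.3  0.7]
```

```bash
cat >> h.py <<'E'
def down(yaw,roll=0,):
    # tool x along yaw; z down; roll = + about that x axis
    Rb=np.array([[1,0,0],[0,-1,0],[0,0,-1.]])
    return (R.from_euler('z',yaw)*R.from_euler('x',roll)*R.from_matrix(Rb))
def go(pos,yaw,roll=0):
    o=readout.get_obs(); r=R.from_rotvec(o['orientation'])
    print('t',round(o['t'],2),'pos',o['ee_pos'].round(1),'F',o['ft_force'].round(1),'M',o['moment'].round(2),'w',round(o['width'],1))
    rm=r.as_matrix(); print('yaw',np.arctan2(rm[1,0],rm[0,0]).round(4),'z',rm[:,2].round(3))
    d=r.inv().apply(np.array(pos)-o['ee_pos']); print('shift in tool axes now (mm)',d.round(1))
    print('turn tool axes',(r.inv()*down(yaw,roll)).as_rotvec().round(4))
E
python3 -c "
from h import *
go([505,154,160],.378)"
```

```text
t 0.1 pos [ 267.6 -564.3  222. ] F [-1.3 -0.2  0.8] M [-0.05  0.02 -0.01] w 87.9
yaw 0.4428 z [-0.001  0.001 -1.   ]
shift in tool axes now (mm) [ 522.2 -547.2   62.7]
turn tool axes [-0.0014  0.      0.0648]
```

carry_out([
  [[0.0131, -0.0137, 0], [0, 0, 0], 0.4],
  [[0.0261, -0.0274, 0], [0, 0, 0], 0.4],
  [[0.0261, -0.0274, 0], [0, 0, 0], 0.4],
  [[0.0261, -0.0274, 0], [0, 0, 0], 0.4],
  [[0.0261, -0.0274, 0], [0, 0, 0], 0.4],
  [[0.0261, -0.0274, 0], [0, 0, 0], 0.4],
  [[0.0261, -0.0274, 0], [0, 0, 0], 0.4],
  [[0.0261, -0.0274, 0], [0, 0, 0], 0.4],
  [[0.0261, -0.0274, 0], [0, 0, 0], 0.4],
  [[0.0261, -0.0274, 0], [0, 0, 0], 0.4],
  [[0.0261, -0.0274, 0], [0, 0, 0], 0.4],
  [[0.0261, -0.0274, 0], [0, 0, 0], 0.4],
])

```text
t: 1.1
ee_pos: [404.0, -149.5, 222.6]
orientation: [-3.065, -0.689, 0.0]
ft_force: [0.9, -0.9, -0.1]
width: 52.8
```

carry_out([
  [[0.0261, -0.0274, 0], [0, 0, 0], 0.4],
  [[0.0261, -0.0274, 0], [0, 0, 0], 0.4],
  [[0.0261, -0.0274, 0], [0, 0, 0], 0.4],
  [[0.0261, -0.0274, 0], [0, 0, 0], 0.4],
  [[0.0261, -0.0274, 0], [0, 0, 0], 0.4],
  [[0.0261, -0.0274, 0], [0, 0, 0], 0.4],
  [[0.0261, -0.0274, 0.01], [0, 0, 0], 0.4],
  [[0.0131, -0.0137, 0.02], [0, 0, 0], 0.4],
  [[0, 0, 0.015], [0, 0, 0.065], 0.4],
  [[0, 0, 0.015], [0, 0, 0], 0.4],
  [[0, 0, 0], [0, 0, 0], 0.4],
])

```text
t: 2.02
ee_pos: [490.8, 118.4, 159.8]
orientation: [3.085, 0.592, -0.009]
ft_force: [-0.6, -0.6, 0.3]
width: 52.6
```

```bash
python3 -c "
from h import *
go([505,154,53],.378)
t=imaging.get_image('top')[:,:,::-1].copy();s=imaging.get_image('side')[:,:,::-1].copy()
cv2.imwrite('pics/top1.png',t);cv2.imwrite('pics/side1.png',s)
crop(t,150,140,290,250,5,'pics/t1c.png');crop(s,260,170,390,290,5,'pics/s1c.png')
"
```

```text
t 2.02 pos [490.8 118.4 159.8] F [-0.6 -0.6  0.3] M [0.   0.03 0.01] w 52.6
yaw 0.379 z [-0.005 -0.001 -1.   ]
shift in tool axes now (mm) [ 27.  -27.7 106.7]
turn tool axes [-0.0009  0.0055  0.001 ]
```

carry_out([
  [[0.0135, -0.0138, 0.01], [0, 0.003, 0], 0.4],
  [[0.0135, -0.0138, 0.01], [0, 0.003, 0], 0.4],
  [[0, 0, 0.01], [0, 0, 0], 0.4],
  [[0, 0, 0], [0, 0, 0], 0.4],
])

```text
t: 2.45
ee_pos: [507.4, 153.7, 132.0]
orientation: [-3.085, -0.591, -0.007]
ft_force: [-0.8, -0.1, -0.2]
width: 52.5
```

```bash
python3 -c "
from h import *
go([505,154,53],.378)
t=imaging.get_image('top')[:,:,::-1].copy();s=imaging.get_image('side')[:,:,::-1].copy()
cv2.imwrite('pics/top1.png',t);cv2.imwrite('pics/side1.png',s)
crop(t,150,140,290,250,5,'pics/t1c.png');crop(s,260,150,390,280,5,'pics/s1c.png')
"
```

```text
t 2.45 pos [507.4 153.7 132. ] F [-0.8 -0.1 -0.2] M [-0.02  0.   -0.02] w 52.5
yaw 0.3788 z [ 0.004  0.002 -1.   ]
shift in tool axes now (mm) [-2.5 -1.2 79. ]
turn tool axes [-0.0001 -0.0046  0.0008]
```

View pics/s1c.png

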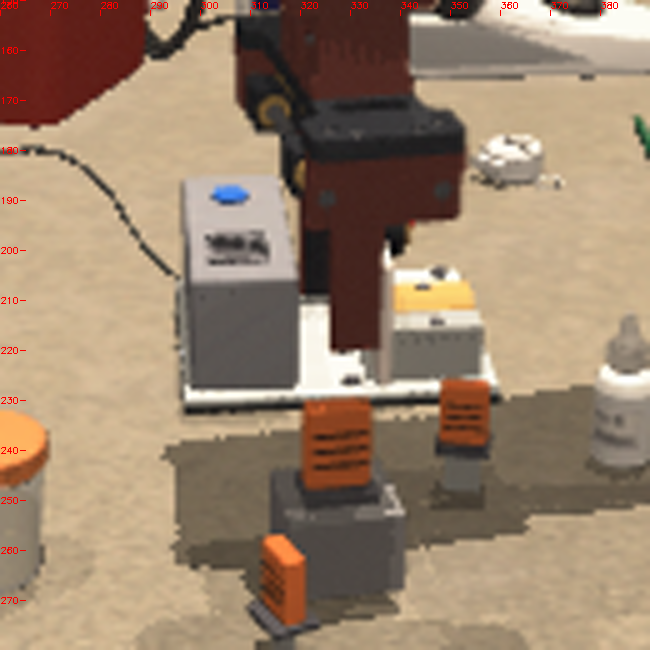

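View pics/t1c.png

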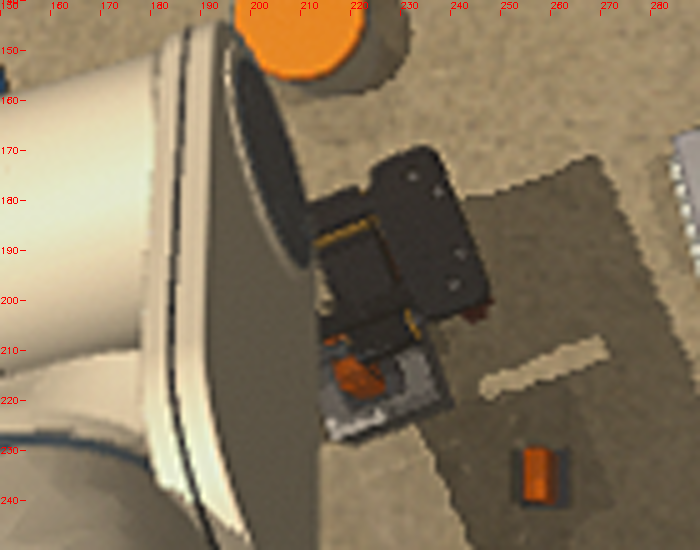

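Both pictures show the open fingers above the stand gauge: in the side view the near finger ends at about (332,220) and the handle is at (327,245). Next I check how the known finger position projects.

```bash
python3 -c "
from h import *
S=Cam('side');T=Cam('top')
o=readout.get_obs();r=R.from_rotvec(o['orientation'])
for x in(-10,10):
  for y in (-26,-40,26,40):
    print(x,y,S.proj(o['ee_pos']+r.apply([x,y,0])).round(1),T.proj(o['ee_pos']+r.apply([x,y,0])).round(1))
c=np.array([505,154,0]);
for x in(-16,16):
  for z in (47,90): print('h',x,z,S.proj(c+R.from_euler('z',.378).apply([x,7,z])).round(1))
"
```

```text
-10 -26 [[334.7 217.7]] [[205.  215.8]]
-10 -40 [[336.2 220.4]] [[199.1 218.2]]
-10 26 [[329.4 208.4]] [[226.9 206.9]]
-10 40 [[328. 206.]] [[232.8 204.6]]
10 -26 [[326.1 218.5]] [[201.9 207.4]]
10 -40 [[327.5 221.2]] [[196.1 209.8]]
10 26 [[321.2 209.1]] [[223.8 198.6]]
10 40 [[319.9 206.7]] [[229.7 196.2]]
h -16 47 [[335.7 246.7]]
h -16 90 [[335.9 230.7]]
h 16 47 [[322.6 248.2]]
h 16 90 [[322.6 232.1]]
```

carry_out([
  [[-0.001, -0.001, 0.025], [0, 0, 0], 0.4],
  [[0, 0, 0.025], [0, 0, 0], 0.4],
  [[0, 0, 0.02], [0, 0, 0], 0.4],
  [[0, 0, 0.009], [0, 0, 0], 0.4],
  [[0, 0, 0], [0, 0, 0], 0.4],
])

```text
t: 2.97
ee_pos: [505.9, 153.6, 52.7]
orientation: [-3.085, -0.589, -0.005]
ft_force: [-0.2, 0.4, 0.1]
width: 52.9
```

carry_out([
  [[0, 0, 0], [0, 0, 0], 0.8],
  [[0, 0, 0], [0, 0, 0], 1],
  [[0, 0, 0], [0, 0, 0], 1],
  [[0, 0, 0], [0, 0, 0], 1],
  [[0, 0, 0], [0, 0, 0], 1],
  [[0, 0, 0], [0, 0, 0], 1],
])

```text
t: 3.47
ee_pos: [507.4, 154.7, 54.2]
orientation: [-3.084, -0.59, -0.011]
ft_force: [0.2, 0.6, 0.4]
width: 16.1
```

```bash
python3 -c "
from h import *
go([505,154,53],.378)
s=imaging.get_image('side')[:,:,::-1].copy()
crop(s,260,150,390,280,5,'pics/s2c.png')
"
```

```text
t 3.47 pos [507.4 154.7  54.2] F [0.2 0.6 0.4] M [-0.04  0.02 -0.01] w 16.1
yaw 0.3778 z [ 0.006  0.002 -1.   ]
shift in tool axes now (mm) [-2.5 -0.2  1.2]
turn tool axes [ 0.0001 -0.0069 -0.0002]
```

View pics/s2c.png

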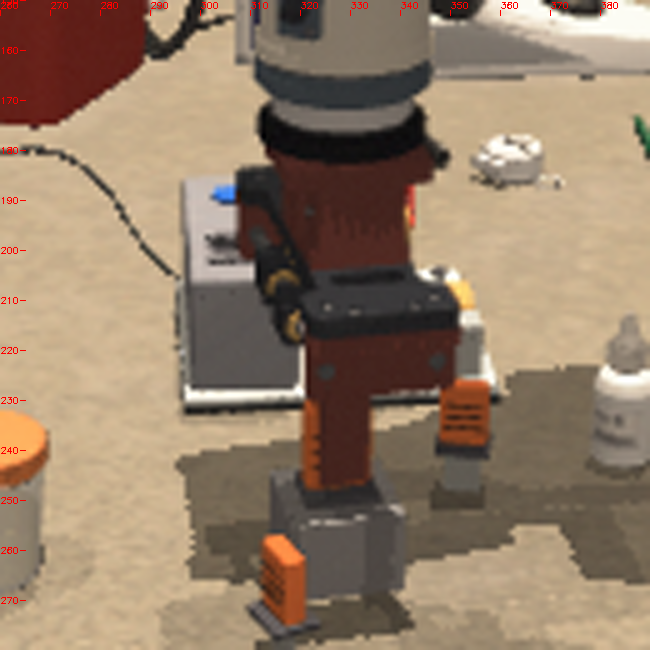

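carry_out([
  [[0, 0, 0], [0, 0, 0], 1],
  [[0, 0, 0], [0, 0, 0], 1],
])

```text
t: 3.68
ee_pos: [507.3, 154.7, 54.1]
orientation: [-3.085, -0.59, -0.01]
ft_force: [-1.3, -1.3, 6.7]
width: 13.8
```

carry_out([
  [[0, 0, -0.01], [0, 0, 0], 1],
  [[0, 0, -0.03], [0, 0, 0], 1],
  [[0, 0, -0.03], [0, 0, 0], 1],
  [[0, 0, -0.03], [0, 0, 0], 1],
  [[0, 0, 0], [0, 0, 0], 1],
])

```text
t: 4.1
ee_pos: [509.7, 155.3, 159.3]
orientation: [-3.084, -0.59, -0.023]
ft_force: [0.5, 0.3, -0.1]
width: 13.8
```

```bash
python3 -c "
from h import *
go([484.6,-65.5,150],.252)
s=imaging.get_image('side')[:,:,::-1].copy()
crop(s,260,150,390,280,5,'pics/s3c.png')
"
```

```text
t 4.1 pos [509.7 155.3 159.3] F [ 0.5  0.3 -0.1] M [-0.02 -0.06  0.01] w 13.8
yaw 0.3778 z [ 0.014  0.005 -1.   ]
shift in tool axes now (mm) [-104.9  196.     7.9]
turn tool axes [-1.000e-04 -1.480e-02  1.258e-01]
```

View pics/s3c.png

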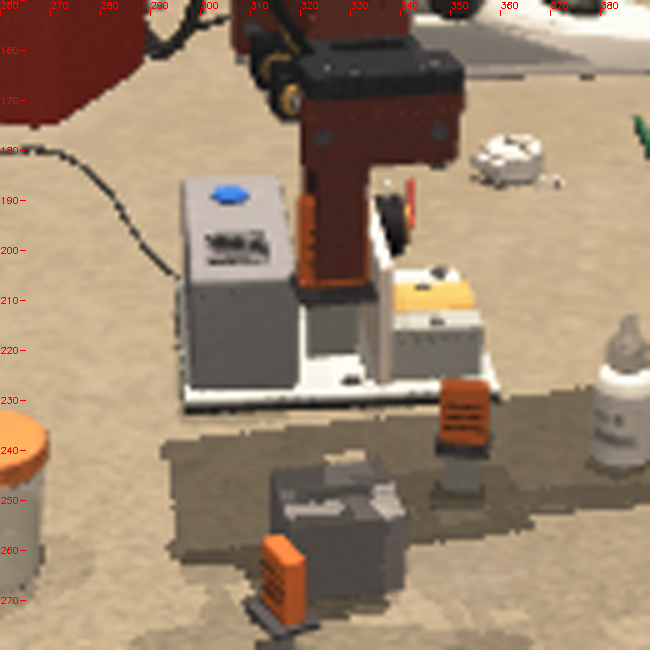

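carry_out([
  [[-0.006, 0.01, 0], [0, -0.007, 0.02], 1],
  [[-0.0115, 0.021, 0], [0, -0.007, 0.02], 1],
  [[-0.0115, 0.0215, 0], [0, 0, 0.02], 1],
  [[-0.0115, 0.0215, 0], [0, 0, 0.02], 1],
  [[-0.0115, 0.0215, 0], [0, 0, 0.02], 1],
  [[-0.0115, 0.0215, 0], [0, 0, 0.026], 1],
  [[-0.0115, 0.0215, 0], [0, 0, 0], 1],
  [[-0.01, 0.0215, 0], [0, 0, 0], 1],
  [[-0.006, 0.0215, 0], [0, 0, 0], 1],
  [[-0.003, 0.016, 0], [0, 0, 0], 1],
  [[0, 0, 0], [0, 0, 0], 1],
])

```text
t: 5.07
ee_pos: [472.5, -64.9, 153.0]
orientation: [3.116, 0.389, -0.017]
ft_force: [-0.6, 0.1, -0.4]
width: 13.7
```

```bash
python3 -c "
from h import *
go([481.7,-66.2,150],.252)
"
```

```text
t 5.07 pos [472.5 -64.9 153. ] F [-0.6  0.1 -0.4] M [ 0.01 -0.   -0.  ] w 13.7
yaw 0.2483 z [-0.011 -0.003 -1.   ]
shift in tool axes now (mm) [8.6 3.6 2.9]
turn tool axes [ 0.0001  0.011  -0.0037]
```

carry_out([
  [[0.0086, 0.0036, 0.01], [0, 0.01, -0.004], 1],
  [[0, 0, 0.01], [0, 0, 0], 1],
  [[0, 0, 0], [0, 0, 0], 1],
  [[0, 0, 0], [0, 0, 0], 1],
])

```text
t: 5.4
ee_pos: [481.5, -63.1, 133.0]
orientation: [-3.115, -0.401, 0.003]
ft_force: [0.5, -0.1, -0.6]
width: 13.7
```

```bash
python3 -c "
from h import *
go([481.7,-66.2,53],.252)
s=imaging.get_image('side')[:,:,::-1].copy();t=imaging.get_image('top')[:,:,::-1].copy()
crop(s,280,130,390,240,6,'pics/s4c.png');crop(t,280,145,375,245,6,'pics/t4c.png')
"
```

```text
t 5.4 pos [481.5 -63.1 133. ] F [ 0.5 -0.1 -0.6] M [ 0.04  0.01 -0.03] w 13.7
yaw 0.2559 z [-0.002  0.    -1.   ]
shift in tool axes now (mm) [-0.5  3.2 80. ]
turn tool axes [-0.0008  0.0016  0.0039]
```

View pics/s4c.png

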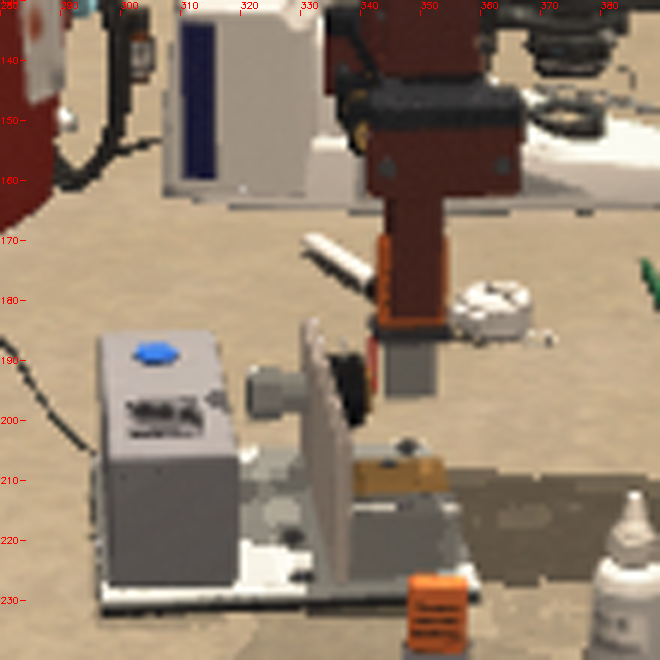

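View pics/t4c.png

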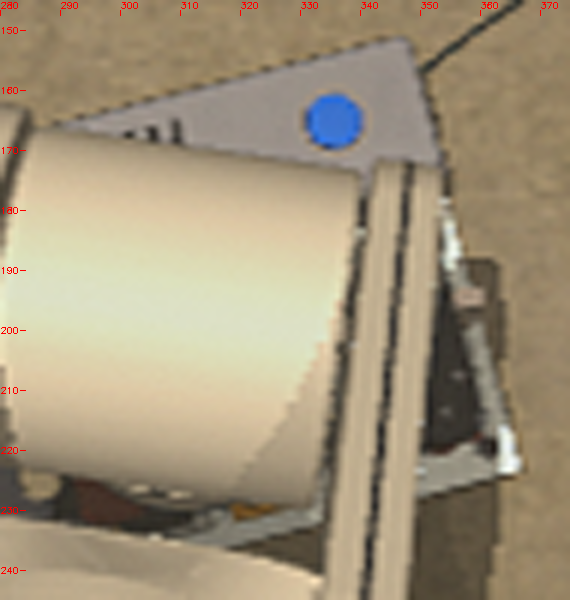

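```bash
python3 -c "
from h import *
S=Cam('side');T=Cam('top')
o=readout.get_obs();r=R.from_rotvec(o['orientation'])
for dx in (0,3):
  for x in (-18,18): print(dx,x,'shoulder',S.proj(o['ee_pos']+r.apply([x+dx,-15,11])).round(1))
q=(523.65,-96.77,.2524)
def W(P): return np.array([q[0],q[1],0])+R.from_euler('z',q[2]).apply(P)
for P in [(-56,71,42),(-4,71,42),(-56,43.5,42),(-56,9,42),(-4,78,84),(-66,83,10),(48,75,80)]: print(P,S.proj(W(P)).round(1),T.proj(W(P)).round(1))
"
```

```text
0 -18 shoulder [[355.4 186.2]]
0 18 shoulder [[342.4 186.6]]
3 -18 shoulder [[354.3 186.2]]
3 18 shoulder [[341.4 186.7]]
(-56, 71, 42) [[357.5 214.7]] [[304.8 234.6]]
(-4, 71, 42) [[339.1 215.4]] [[299.3 213.5]]
(-56, 43.5, 42) [[355.9 210.6]] [[316.  231.6]]
(-56, 9, 42) [[354.  205.7]] [[330.1 227.8]]
(-4, 78, 84) [[339.7 202.7]] [[295.4 212.3]]
(-66, 83, 10) [[361.4 226.7]] [[301.6 240.7]]
(48, 75, 80) [[320.7 204.3]] [[291.1 190.5]]
```

carry_out([
  [[0.0003, 0.003, 0.012], [0, 0.001, 0.004], 1],
  [[0, 0, 0.016], [0, 0, 0], 1],
  [[0, 0, 0.01], [0, 0, 0], 1],
  [[0, 0, 0], [0, 0, 0], 1],
  [[0, 0, 0], [0, 0, 0], 1],
])

```text
t: 5.92
ee_pos: [483.8, -66.2, 96.1]
orientation: [-3.117, -0.395, -0.003]
ft_force: [-1.0, -0.0, -0.1]
width: 13.5
```

```bash
python3 -c "
from h import *
go([482.5,-66,53],.252)
s=imaging.get_image('side')[:,:,::-1].copy()
crop(s,300,150,390,240,7,'pics/s5c.png')
"
```

```text
t 5.92 pos [483.8 -66.2  96.1] F [-1.  -0.  -0.1] M [-0.01  0.08  0.02] w 13.5
yaw 0.2522 z [ 0.002  0.    -1.   ]
shift in tool axes now (mm) [-1.3 -0.5 43.1]
turn tool axes [ 0.0002 -0.0018  0.0002]
```

View pics/s5c.png

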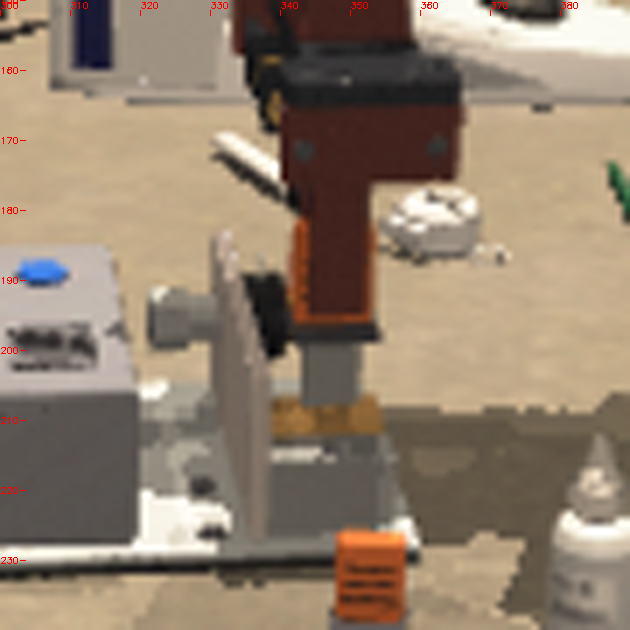

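carry_out([
  [[0, 0, 0.008], [0, 0, 0], 1],
  [[0, 0, 0.006], [0, 0, 0], 1],
  [[0, 0, 0.005], [0, 0, 0], 1],
  [[0, 0, 0], [0, 0, 0], 1],
])

```text
t: 6.3
ee_pos: [483.6, -66.3, 76.4]
orientation: [-3.117, -0.394, -0.002]
ft_force: [0.1, 0.6, -0.1]
width: 14.0
```

carry_out([
  [[0, 0, 0.008], [0, 0, 0], 1],
  [[0, 0, 0.007], [0, 0, 0], 1],
  [[0, 0, 0.005], [0, 0, 0], 1],
  [[0, 0, 0], [0, 0, 0], 1],
])

```text
t: 6.63
ee_pos: [483.6, -66.4, 56.1]
orientation: [-3.117, -0.395, -0.002]
ft_force: [-0.2, 0.1, -0.2]
width: 14.0
```

```bash
python3 -c "
from h import *
go([482.5,-66,53],.252)
s=imaging.get_image('side')[:,:,::-1].copy()
crop(s,300,150,390,240,7,'pics/s6c.png')
"
```

```text
t 6.63 pos [483.6 -66.4  56.1] F [-0.2  0.1 -0.2] M [-0.01  0.03 -0.07] w 14.0
yaw 0.252 z [ 0.001  0.    -1.   ]
shift in tool axes now (mm) [-1.  -0.7  3.1]
turn tool axes [ 0.0001 -0.0013 -0.    ]
```

View pics/s6c.png

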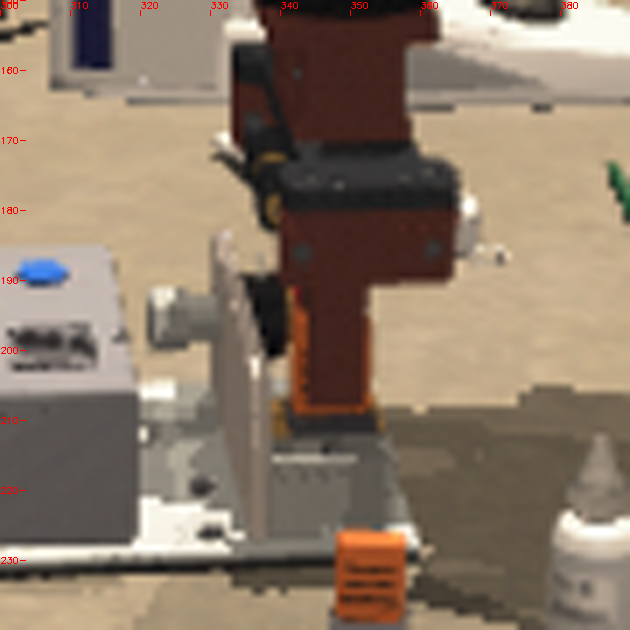

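carry_out([
  [[0.002, 0, 0.002], [0, 0, 0], 1],
  [[0, 0, 0.0015], [0, 0, 0], 1],
  [[0, 0, 0], [0, 0, 0], 1],
])

```text
t: 6.93
ee_pos: [486.6, -65.8, 54.2]
orientation: [3.117, 0.394, 0.005]
ft_force: [-1.5, 2.6, 3.2]
width: 14.0
```

carry_out([
  [[0, 0, 0.001], [0, 0, 0], 1],
  [[0, 0, 0], [0, 0, 0], 1],
])

```text
t: 7.1
ee_pos: [486.6, -65.8, 54.1]
orientation: [3.117, 0.394, 0.006]
ft_force: [-4.4, 2.6, 16.0]
width: 14.0
```

carry_out([
  [[0, 0, 0], [0, 0, 0], 0.65],
  [[0, 0, 0], [0, 0, 0], 0.65],
  [[0, 0, 0], [0, 0, 0], 0.65],
  [[0, 0, -0.003], [0, 0, 0], 0.65],
])

```text
t: 7.43
ee_pos: [486.2, -66.0, 55.5]
orientation: [3.116, 0.394, 0.004]
ft_force: [0.3, 0.6, -0.1]
width: 30.1
```

```bash
python3 -c "
from h import *
go([482.5,-66,53],.252)
s=imaging.get_image('side')[:,:,::-1].copy()
crop(s,300,150,390,240,7,'pics/s7c.png')
"
```

```text
t 7.43 pos [486.2 -66.   55.5] F [ 0.3  0.6 -0.1] M [-0.05 -0.01 -0.03] w 30.1
yaw 0.2518 z [ 0.003  0.    -1.   ]
shift in tool axes now (mm) [-3.6 -0.9  2.5]
turn tool axes [ 0.0006 -0.0026 -0.0002]
```

View pics/s7c.png

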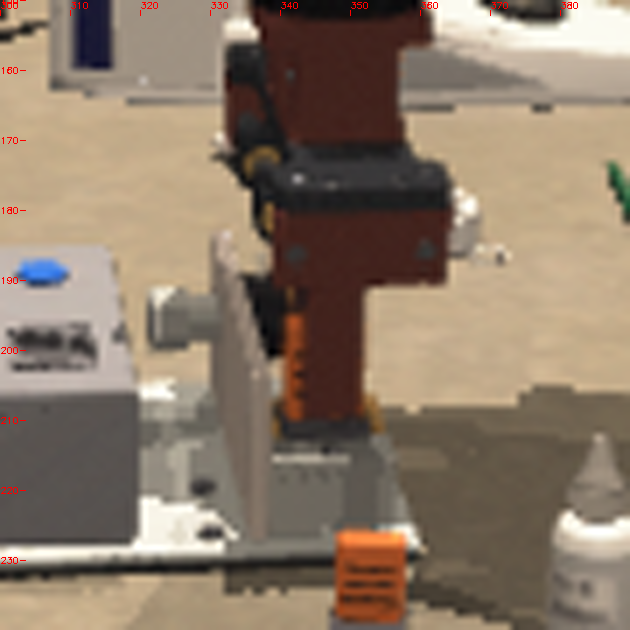

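carry_out([
  [[0, 0, -0.015], [0, 0, 0], 0.65],
  [[0, 0, -0.03], [0, 0, 0], 0.6],
  [[0, 0, -0.03], [0, 0, 0], 0.4],
  [[0, 0, -0.03], [0, 0, 0], 0.4],
  [[0, 0, 0], [0, 0, 0], 0.4],
])

```text
t: 7.9
ee_pos: [489.3, -66.5, 165.8]
orientation: [3.114, 0.394, 0.018]
ft_force: [1.1, -0.3, 0.2]
width: 50.9
```

Run:
```python
from h import *
T=Cam('top');S=Cam('side')
q=(523.65,-96.77,.2524)
def inv(p): return R.from_euler('z',-q[2]).apply(np.array(p)-[q[0],q[1],0])
def show(n,px,z):
    print(n,inv(T.plane(m(px,325,178,14),z)).round(1).tolist())
show('ridge',[(250,92),(262,187)],71.5)
show('left',[(160,130),(185,215)],60)
show('right',[(315,105),(322,165)],60)
t=cv2.imread('pics/top0.png').astype(int)
sub=t[200:216,335:362]
red=(sub[:,:,2]>120)&(sub[:,:,1]<90)&(sub[:,:,0]<80)
ys,xs=np.nonzero(red); print(list(zip(xs+335,ys+200)))
for z in(75,84): print(z,inv(T.plane([(x+335,y+200) for x,y in zip(xs,ys)],z)).round(1).tolist())
s=cv2.imread('pics/side0.png').astype(int)
sub=s[180:205,336:348]; red=(sub[:,:,2]>120)&(sub[:,:,1]<90)&(sub[:,:,0]<90); ys,xs=np.nonzero(red);print(list(zip(xs+336,ys+180)))
def W(P): return np.array([q[0],q[1],0])+R.from_euler('z',q[2]).apply(P)
for th in(.16,.25,.34):
  for L in(0,14,28):
    p=W((-29,-40-L*np.sin(th),58+L*np.cos(th))); print(th,L,T.proj(p).round(1),S.proj(p).round(1))
go([558.8,-129,150],.252)
s=imaging.get_image('side')[:,:,::-1].copy()
crop(s,300,150,390,240,7,'pics/s8c.png')
```

```text
ridge [[33.2, -44.4, 71.5], [17.2, -42.1, 71.5]]
left [[32.7, -29.1, 60.0], [17.6, -29.3, 60.0]]
right [[30.0, -55.5, 60.0], [19.8, -53.9, 60.0]]
[(np.int64(349), np.int64(209)), (np.int64(350), np.int64(209)), (np.int64(351), np.int64(209)), (np.int64(348), np.int64(210)), (np.int64(349), np.int64(210)), (np.int64(347), np.int64(211)), (np.int64(348), np.int64(211))]
75 [[-27.7, -43.3, 75.0], [-28.3, -45.5, 75.0], [-28.9, -47.8, 75.0], [-29.3, -40.5, 75.0], [-29.9, -42.7, 75.0], [-30.9, -37.6, 75.0], [-31.5, -39.8, 75.0]]
84 [[-28.6, -42.5, 84.0], [-29.2, -44.7, 84.0], [-29.8, -46.9, 84.0], [-30.2, -39.6, 84.0], [-30.8, -41.9, 84.0], [-31.8, -36.8, 84.0], [-32.4, -39.0, 84.0]]
[(np.int64(342), np.int64(186)), (np.int64(342), np.int64(187)), (np.int64(341), np.int64(188)), (np.int64(342), np.int64(188)), (np.int64(342), np.int64(189)), (np.int64(342), np.int64(190)), (np.int64(342), np.int64(191)), (np.int64(342), np.int64(192)), (np.int64(342), np.int64(193)), (np.int64(342), np.int64(194))]
0.16 0 [[347.4 210.8]] [[342.7 194.6]]
0.16 14 [[348.6 209.8]] [[342.7 190. ]]
0.16 28 [[349.9 208.9]] [[342.7 185.5]]
0.25 0 [[347.4 210.8]] [[342.7 194.6]]
0.25 14 [[349.1 209.7]] [[342.6 190. ]]
0.25 28 [[351.  208.6]] [[342.6 185.4]]
0.34 0 [[347.4 210.8]] [[342.7 194.6]]
0.34 14 [[349.6 209.6]] [[342.6 189.9]]
0.34 28 [[351.9 208.4]] [[342.5 185.3]]
t 7.9 pos [489.3 -66.5 165.8] F [ 1.1 -0.3  0.2] M [-0.02 -0.08  0.06] w 50.9
yaw 0.2518 z [ 0.012 -0.001 -1.   ]
shift in tool axes now (mm) [51.5 77.7 16.8]
turn tool axes [ 0.0042 -0.0111 -0.0003]
```

View pics/s8c.png

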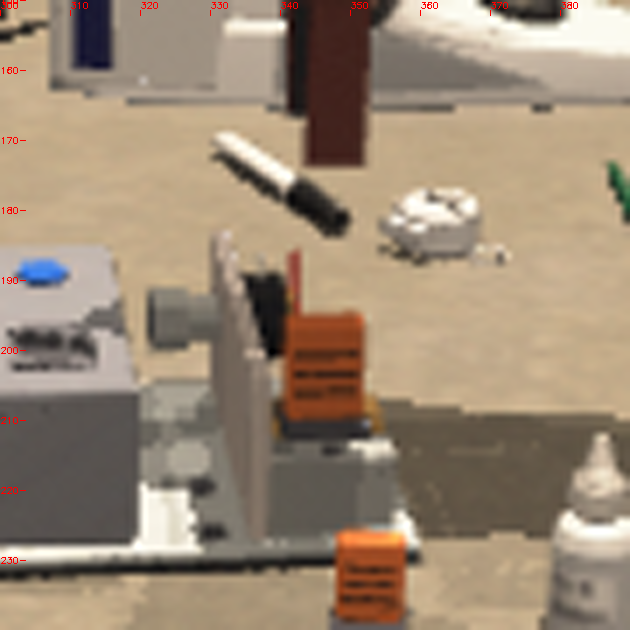

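```bash
cat >> h.py <<'E'
BC=np.array([560,-129.7,58.])
def tgt(back,roll,yaw=.252): return BC-down(yaw,roll).as_matrix()[:,2]*back
E
python3 -c "
from h import *
print(tgt(90,.24),tgt(-19,.24))
go(tgt(90,.24),.252,.24)"
```

```text
[ 565.33421711 -150.41754548  145.42041774] [ 558.8738875  -125.32629596   39.54457848]
t 7.95 pos [488.2 -66.3 163.7] F [-1.3  0.2  0. ] M [-0.    0.05  0.  ] w 52.2
yaw 0.2518 z [ 0.009 -0.001 -1.   ]
shift in tool axes now (mm) [ 53.6 100.6  19.1]
turn tool axes [ 0.2433 -0.0089  0.0009]
```

carry_out([
  [[0.007, 0.012, 0], [0, -0.004, 0], 0.4],
  [[0.012, 0.022, 0], [0, -0.004, 0], 0.4],
  [[0.012, 0.022, 0.005], [0, 0, 0], 0.4],
  [[0.012, 0.022, 0.005], [0, 0, 0], 0.4],
  [[0.0106, 0.0226, 0.005], [0, 0, 0], 0.4],
  [[0, 0, 0], [0.08, 0, 0], 0.4],
  [[0, 0, 0], [0.08, 0, 0], 0.4],
  [[0, 0, 0], [0.08, 0, 0], 0.4],
  [[0, 0, 0], [0, 0, 0], 0.4],
  [[0, 0, 0], [0, 0, 0], 0.4],
])

```text
t: 8.78
ee_pos: [562.2, -150.9, 144.0]
orientation: [-2.883, -0.361, 0.054]
ft_force: [-0.3, -0.3, -0.1]
width: 52.8
```

```bash
python3 -c "
from h import *
go(tgt(90,.24),.252,.24)
s=imaging.get_image('side')[:,:,::-1].copy();t=imaging.get_image('top')[:,:,::-1].copy()
crop(s,280,130,390,240,6,'pics/s9c.png');crop(t,280,145,375,245,6,'pics/t9c.png')
"
```

```text
t 8.78 pos [ 562.2 -150.9  144. ] F [-0.3 -0.3 -0.1] M [-0.11 -0.01 -0.01] w 52.8
yaw 0.2498 z [-0.065  0.227 -0.972]
shift in tool axes now (mm) [ 3.2 -0.  -1.5]
turn tool axes [ 0.0014  0.0066 -0.0039]
```

View pics/s9c.png

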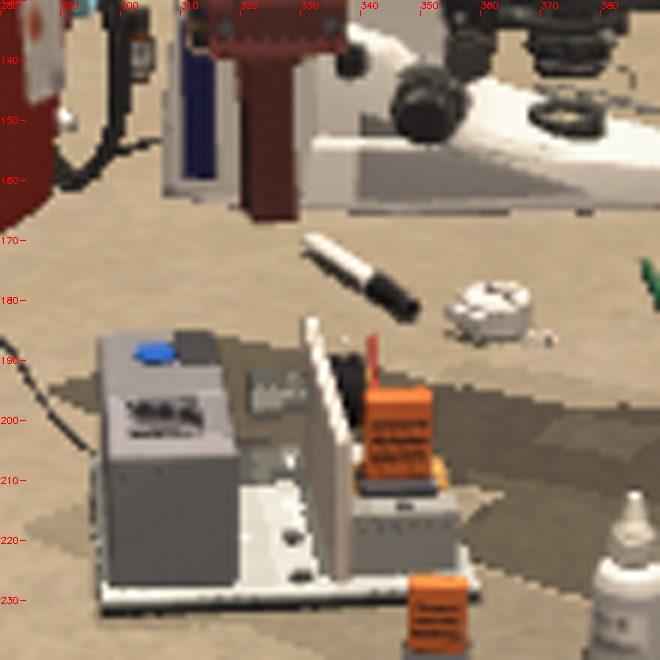

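View pics/t9c.png

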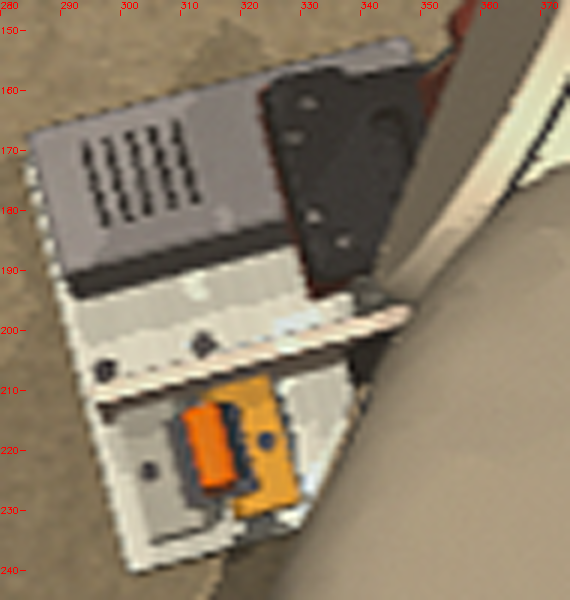

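```bash
python3 -c "
from h import *
S=Cam('side')
print(S.proj(BC),S.proj(BC+[10,0,0]))
o=readout.get_obs();r=R.from_rotvec(o['orientation'])
for x in(-10,10): print(S.proj(o['ee_pos']+r.apply([x,-40,0])))
"
```

```text
[[324.24091476 195.06133271]] [[320.96888189 194.85082022]]
[[329.42130647 166.69374593]]
[[322.52458017 166.9328013 ]]
```

carry_out([
  [[0.0025, 0, 0.01], [0, 0.006, -0.004], 0.4],
  [[0, 0, 0.02], [0, 0, 0], 0.4],
  [[0, 0, 0.02], [0, 0, 0], 0.4],
  [[0, 0, 0.01], [0, 0, 0], 0.4],
  [[0, 0, 0], [0, 0, 0], 0.4],
  [[0, 0, 0], [0, 0, 0], 0.4],
])

```text
t: 9.38
ee_pos: [561.5, -134.9, 87.2]
orientation: [-2.88, -0.37, 0.043]
ft_force: [0.6, 0.6, -0.5]
width: 52.3
```

```bash
python3 -c "
from h import *
go(tgt(-19,.24),.252,.24)
s=imaging.get_image('side')[:,:,::-1].copy();t=imaging.get_image('top')[:,:,::-1].copy()
crop(s,280,130,390,240,6,'pics/s10c.png');crop(t,280,145,375,245,6,'pics/t10c.png')
"
```

```text
t 9.38 pos [ 561.5 -134.9   87.2] F [ 0.6  0.6 -0.5] M [-0.11 -0.05  0.01] w 52.3
yaw 0.2554 z [-0.059  0.23  -0.971]
shift in tool axes now (mm) [-0.2  1.6 48.6]
turn tool axes [ 0.0004 -0.0002  0.0035]
```

View pics/s10c.png

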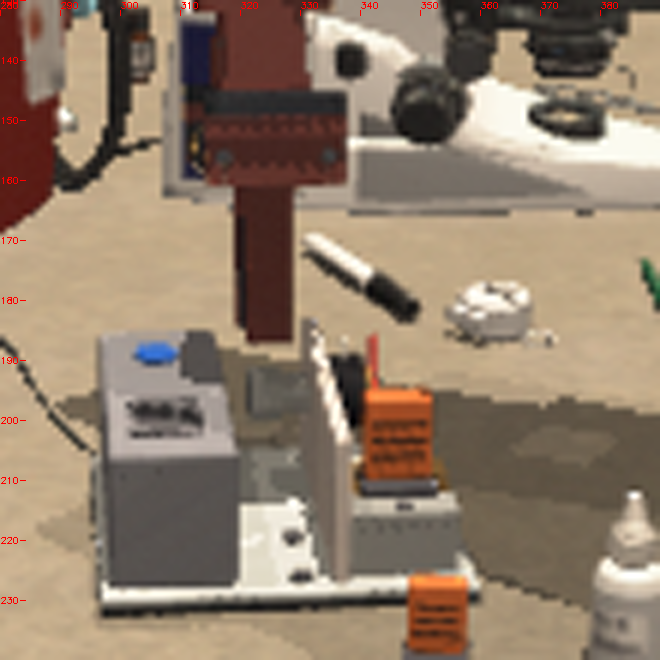

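carry_out([
  [[0, 0.0015, 0.01], [0, 0, 0.003], 0.4],
  [[0, 0, 0.015], [0, 0, 0], 0.4],
  [[0, 0, 0], [0, 0, 0], 0.4],
])

```text
t: 9.73
ee_pos: [559.5, -130.8, 61.1]
orientation: [-2.88, -0.364, 0.045]
ft_force: [0.1, 0.4, -0.6]
width: 52.5
```

carry_out([
  [[0, 0, 0.012], [0, 0, 0], 0.4],
  [[0, 0, 0.008], [0, 0, 0], 0.4],
  [[0, 0, 0.003], [0, 0, 0], 0.4],
  [[0, 0, 0], [0, 0, 0], 0.4],
])

```text
t: 10.07
ee_pos: [558.8, -125.7, 39.6]
orientation: [-2.88, -0.364, 0.044]
ft_force: [0.5, -0.4, -0.1]
width: 52.5
```

```bash
python3 -c "
from h import *
go(tgt(-19,.24),.252,.24)
s=imaging.get_image('side')[:,:,::-1].copy()
crop(s,290,150,380,240,7,'pics/s11c.png')
"
```

```text
t 10.07 pos [ 558.8 -125.7   39.6] F [ 0.5 -0.4 -0.1] M [-0.12  0.01  0.01] w 52.5
yaw 0.2515 z [-0.059  0.23  -0.971]
shift in tool axes now (mm) [ 0.2 -0.3  0.1]
turn tool axes [-0.0002  0.     -0.0006]
```

View pics/s11c.png

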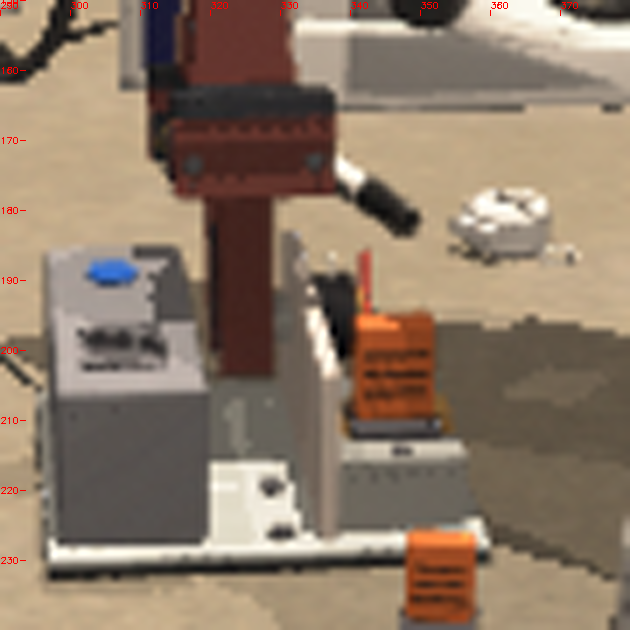

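carry_out([
  [[0, 0, 0], [0, 0, 0], 0.66],
  [[0, 0, 0], [0, 0, 0], 0.66],
  [[0, 0, 0], [0, 0, 0], 0.69],
])

```text
t: 10.37
ee_pos: [559.7, -126.2, 40.8]
orientation: [-2.881, -0.364, 0.041]
ft_force: [0.2, -0.2, 0.9]
width: 36.0
```

carry_out([
  [[0, 0, 0], [0, 0, 0], 0.75],
  [[0, 0, 0], [0, 0, 0], 0.8],
  [[0, 0, 0], [0, 0, 0], 0.9],
  [[0, 0, 0], [0, 0, 0], 0.9],
])

```text
t: 10.7
ee_pos: [559.0, -124.2, 40.8]
orientation: [-2.878, -0.363, 0.044]
ft_force: [-0.9, 9.1, 3.6]
width: 24.0
```

```bash
python3 -c "
from h import *
go(tgt(-19,.24),.252,.24)
"
```

```text
t 10.7 pos [ 559.  -124.2   40.8] F [-0.9  9.1  3.6] M [ 1.46 -0.04 -0.13] w 24.0
yaw 0.2506 z [-0.059  0.233 -0.971]
shift in tool axes now (mm) [-0.4  1.4  1. ]
turn tool axes [-0.0027 -0.0008 -0.0012]
```

carry_out([
  [[0, -0.001, 0], [0, 0, 0], 1],
  [[0, 0, 0], [0, 0, 0], 1],
  [[0, 0.0006, 0], [-0.03, 0, 0], 1],
  [[0, 0.0006, 0], [-0.03, 0, 0], 1],
  [[0, 0.0006, 0], [-0.03, 0, 0], 1],
  [[0, 0, 0], [0, 0, 0], 1],
])

```text
t: 11.2
ee_pos: [559.4, -125.7, 40.6]
orientation: [-2.97, -0.376, 0.026]
ft_force: [0.4, 5.2, -0.2]
width: 23.7
```

```bash
python3 -c "
from h import *
go(tgt(-19,0),.252,0)
"
```

```text
t 11.2 pos [ 559.4 -125.7   40.6] F [ 0.4  5.2 -0.2] M [ 0.74 -0.01 -0.23] w 23.7
yaw 0.2519 z [-0.036  0.144 -0.989]
shift in tool axes now (mm) [-0.4  4.2  1. ]
turn tool axes [-0.1487 -0.0012 -0.    ]
```

carry_out([
  [[0, 0.0003, 0], [-0.03, 0, 0], 1],
  [[0, 0.0003, 0], [-0.03, 0, 0], 1],
  [[0, 0.0006, 0], [-0.03, 0, 0], 1],
  [[0, 0.0006, 0], [-0.03, 0, 0], 1],
  [[0, 0.0006, 0], [-0.03, 0, 0], 1],
  [[0, 0, 0], [0, 0, 0], 1],
  [[0, 0, 0], [0, 0, 0], 1],
])

```text
t: 11.78
ee_pos: [560.1, -128.3, 40.3]
orientation: [-3.116, -0.394, -0.001]
ft_force: [-0.0, 8.7, 4.0]
width: 23.7
```

```bash
python3 -c "
from h import *
go(tgt(-19,0),.252,0)
s=imaging.get_image('side')[:,:,::-1].copy();t=imaging.get_image('top')[:,:,::-1].copy()
crop(s,280,130,390,240,6,'pics/s12c.png');crop(t,280,145,375,245,6,'pics/t12c.png')
"
```

```text
t 11.78 pos [ 560.1 -128.3   40.3] F [-0.   8.7  4. ] M [ 1.48  0.09 -0.13] w 23.7
yaw 0.2515 z [ 0.001  0.001 -1.   ]
shift in tool axes now (mm) [-0.4  1.4  1.3]
turn tool axes [-0.0008 -0.001  -0.0005]
```

View pics/s12c.png

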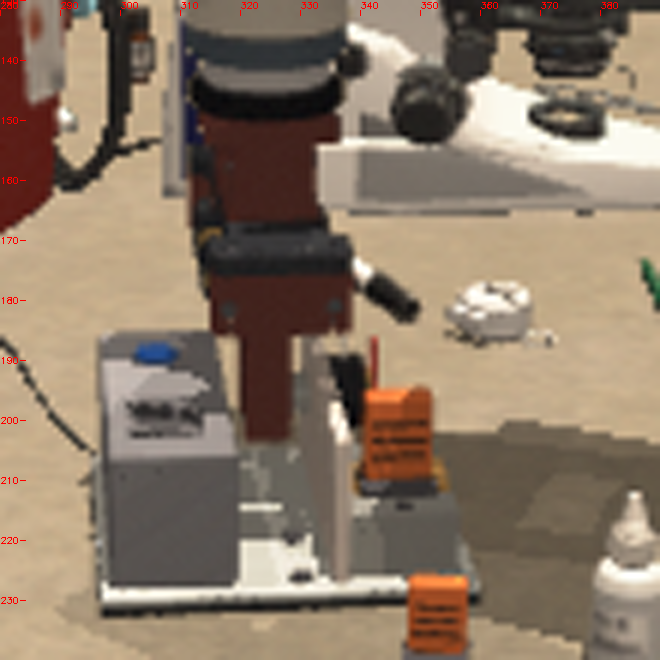

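View pics/t12c.png

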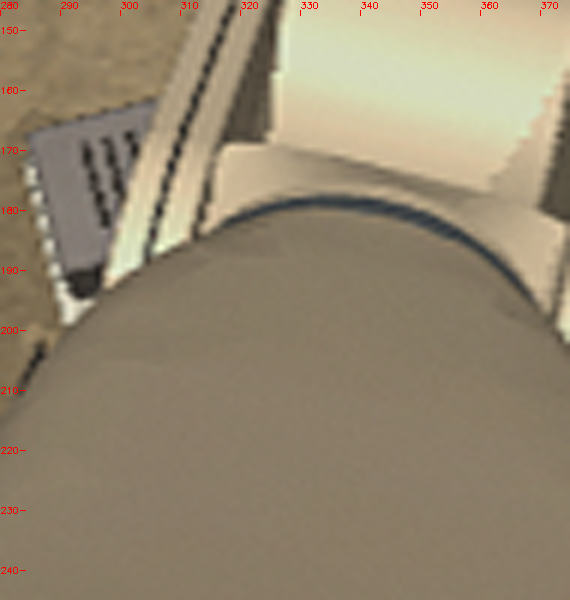

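carry_out([
  [[0, -0.001, 0], [0, 0, 0], 1],
  [[0, 0, 0], [0, 0, 0], 1],
  [[0, 0, 0], [0, 0, 0], 1],
  [[0, 0, 0], [0, 0, 0], 1],
  [[0, 0, 0], [0, 0, 0], 1],
  [[0, 0, 0], [0, 0, 0], 1],
])

```text
t: 12.38
ee_pos: [560.1, -128.3, 40.3]
orientation: [3.116, 0.393, 0.002]
ft_force: [0.2, 3.9, 4.7]
width: 24.0
```

Run:
```python
from h import *
go(tgt(-19,0),.252,0)
s=imaging.get_image('side')[:,:,::-1].copy()
a=cv2.imread('pics/side0.png')
x=cv2.resize(a[180:215,325:360],None,fx=11,fy=11,interpolation=cv2.INTER_CUBIC);y=cv2.resize(s[180:215,325:360],None,fx=11,fy=11,interpolation=cv2.INTER_CUBIC)
cv2.imwrite('pics/cmp.png',np.hstack([x,y]))
```

```text
t 12.38 pos [ 560.1 -128.3   40.3] F [0.2 3.9 4.7] M [ 0.92  0.23 -0.1 ] w 24.0
yaw 0.2511 z [ 0.002 -0.    -1.   ]
shift in tool axes now (mm) [-0.4  1.4  1.3]
turn tool axes [ 0.0006 -0.0014 -0.0009]
```

View pics/cmp.png

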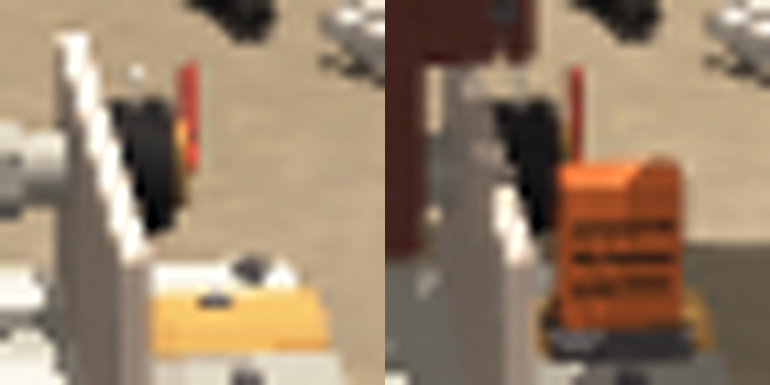

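The pointer in the side view at about (342,190) is now narrow and vertical, where before it was wider and leaning. The opening is 24.0 mm, which means the pads lie flat on the flats, and the roll is about 0. The gauge is standing home, so I'm handing in.

```bash
python3 -c "
from workcell import close_job
print(close_job())"
```

```text
the job is handed in; nothing more can be done
None
```

I moved the gauge from its stand into the gap between the jaws, let it go there, then turned the bolt back and handed the job in still gripping it. It took about 12.4 s of the 40 s. I got no verdict.

**Gauge:**
- It seated under 16 N. When I let go, the fingers were at the same height (54.1 mm) as when they gripped it on the stand.
- Later side and top pictures show it standing upright, close to the middle of the gap.

**Bolt:**
- I gripped it with the tool rolled 0.24 rad, then rolled the tool back to within about 0.001 rad of upright.
- The opening read 23.7 to 24.0 mm throughout. That matches the 24 mm across flats, so the pads lie flat and the head turned with the fingers.
- At the end the sideways force was about 4 N and the side force was steady.

**What I could not confirm well:**
- **Pointer:** the arm blocked the top camera at the end. The side view shows the pointer narrower and vertical, but it sees the lean poorly. The bolt angle therefore rests mainly on the tool roll and the opening.
- **Camera disagreement:** the two cameras differed by about 3 mm along x, and by up to about 8 mm in depth for the side view. I used the top view with a small correction.
- **Bystanders:** the dropper bottle and tally counter look unmoved in the side pictures. I did not measure them or the cup again.

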